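Stack the spacer and cover on an inclined flow cell

TASK

Assemble the flow cell on its sloping stand: thread the spacer frame over the two guide pins and lower it until it lies flat on the cell body, then thread the glazed cover plate over the same pins until it lies flat on the spacer. Lower both parts down the pins rather than letting them drop, let go of them, and leave the timer, the objective canister and the spare eyepiece where they stand.

Things in the scene. Friction and masses are not known exactly. Their poses are not given: they have to be found in the camera images.
- cell: Fixed aluminium block 130 x 44 x 24 mm on a grey stand with a 150 x 110 mm foot plate; its seat face slopes 30 degrees, roughly sideways, the high end on the robot's left. Origin: centre of the seat face, 110 mm above the bench. z: square to the seat face, along the pins (30 degrees from vertical); x: along the block, up the slope; y: level, across. Small brass hose fittings at both ends.
- pin_low (a point): Top of the lower steel guide pin. The pin stands on the seat face along the cell's z, at x = -48 mm, y = 0 of the cell; 10 mm in diameter, 36 mm high, the last 8 mm tapering to 4 mm at the top.
- pin_high (a point): Top of the upper steel guide pin, like the lower one but at x = +48 mm, y = 0 of the cell; the pins are parallel, 96 mm apart.
- spacer_center (a point): Centre (half-way up) of the loose spacer frame, a flat grey plastic plate 140 x 52 x 10 mm, 90 g or so, lying on the bench. It has an open rectangular window 62 x 24 mm in the middle and a 13 mm round through hole 48 mm either side of the centre along its length. x: along its length, y: across, z: thickness. Same either way round and either side up.
- cover_center (a point): Centre (half-way up) of the loose cover plate, a flat bare steel plate 146 x 62 x 10 mm, 160 g or so, lying on the bench. It has a glass pane 50 x 26 mm let into its middle (below both surfaces) and a 13 mm round through hole 48 mm either side of the centre along its length. x: along its length, y: across, z: thickness. Same either way round; either side may be up.
- timer: Bystander: white bench timer, 62 x 66 x 21 mm, origin under its centre. Leave alone.
- objective_can: Bystander: upright black objective canister with a pale cap, 37 mm in diameter, 64 mm high, origin under its centre. Leave alone.
- spare_eyepiece: Bystander: upright black microscope eyepiece, 36 mm in diameter, 43 mm high, origin under its centre. Leave alone.
Things that resemble listed ones, but are neither listed nor needed, are in the scene too. What is shaped like the part that bears spacer_center but purple is not meant.

How it is judged:
By the outcome, as a careful person would: the job done as asked, in the order asked, and still so for the second after the job is handed in, with the robot touching nothing.
It also fails if it takes over 72 s, if anything falls off the work surface, if the arm or the gripper's body presses on something with over 40 N, if the wrist force passes 120 N, or if a joint passes its speed limit or range.

ROBOT

A 7-joint arm with a two-finger parallel gripper is mounted at the origin on a cart in front of the work surface, level with it; the furniture and walls round the work are solid. World frame = base frame: x ahead of the robot, y to its left, z up, the work surface at z = 0. Lengths are in m, angles in rad, forces in N, time in s.
With the tool pointing down it reaches from about 0.425 to 0.825 m from the base axis. Payload 3.6 kg.
Tool frame: the origin (TCP) lies between the finger pads; the fingertips stand 22 mm ahead of it and the grasp point (between the pads) lies 3 mm ahead of it; z points along the fingers, y is the direction in which the jaws open and shut (so a half turn about z gives the same grasp; the last joint's range is limited). The gripper opens to 93 mm and grips with 3 to 60 N. Pads are 15 mm wide; open, the fingers measure 128 mm over their backs; the gripper's body (75 mm by 188 mm) begins 65 mm behind the grasp point.
Start: joints at [1.24, 0.615, -0.013, 1.423, 0.008, 1.103, -0.04], TCP at [0.194, -0.62, 0.219] pointing down, gripper open.
Joint ranges: [-3.12, 3.12], [-0.3, 2.06], [-1.34, 1.32], [0.26, 2.42], [-1.36, 4.5], [0.01, 1.98], [-2.84, 2.84]. Speed limits (rad/s): [2.79, 2.79, 3.14, 3.14, 3.14, 3.14, 3.14].

INTERFACE

Orientations are given as a unit quaternion [x, y, z, w].
In Python, from station import get_obs, get_image, camera_model, job_done gives the robot as it stands.
- The arm moves only by the tool step_arm, never from a script. Its arguments are lists of equal length, an entry for each row: "translation": the shift along the tool's x, y, z in cm, a list of three; "angular": the turn, a rotation vector about the tool's x, y, z in units of 8 degrees (1.0 is 8 degrees), a list of three; "grip": the closure, from 0 (fully open) to 1 (shut). A call has 1 to 12 rows; each row is the pose to reach, as a shift and turn from the pose measured when the call began, along the tool's axes at that moment; what a row does not reach only later rows make up. A row lasts 1/10 s, in which the tool goes at most 50 mm and 8.59 degrees, less where a joint would pass 70% of its speed; a pose out of reach is approached as far as the arm can. A call with a gripper value outside its range is refused whole. The fingers move at their own pace and stop on an object; the grip force is fixed at half the most. Time passes only in rows, so rows that repeat a pose let the fingers close. It gives the time, the measured TCP pose, the force and the opening at its end, in the units of the state.
- get_obs(): the state, without advancing time (a new reading comes with each control period).
- get_image(name): name is "scene" or "top" or "wrist"; returns the picture (480x640x3 uint8, red, green, blue); there is no depth.
- camera_model(name): a dict with "vfov" (degrees; the focal length in pixels is half the picture's height over the tangent of half this angle, whatever the lens; pixels are square), "cx", "cy" (the principal point, pixels), "distortion" ([k1, k2, p1, p2, k3] as OpenCV has them; the pictures are not rectified), "rvec" (rotation vector, rad) and "tvec" (3), from world to camera coordinates, as OpenCV has them. Camera axes: x right, y down, z forward; pixel columns grow to the right and rows downward; lengths in m; the calibration is good to about 2 mm. A picture is of the moment at which its call begins: read the wrist's pose just before it. camera_model takes no time and is no camera call; for the wrist camera it gives the pose at the moment of the call.
- job_done(): hands the job in, once; it reports no verdict.
The state is a dict: "time": time; "joints": joint angles; "joint_vel": joint speeds; "effort": joint torques, N m; "tcp_pos": TCP position; "eef_rot": TCP orientation; "ft_force": force on the tool from outside, world axes, zero at the start; "torque": the same for the moment, N m; "finger_gap": finger opening in m.
Only numpy, scipy, OpenCV 4.12 (cv2) and the standard library are available. Lean on these libraries where they do the work, as an engineer would, in place of code of your own. Each camera call takes 0.05 s, during which the arm holds its last target. There are 200 camera calls.

## Working session

There is one attempt and no reset: what is moved stays moved. The work goes in short steps, Python scripts to look and compute and a tool call to move; the robot and the scene stay as the last step left them, time stands still between calls to the robot, and variables do not carry over. Pictures are saved under pics/ and viewed, about 8 in all and at most 12, crops included, and the job is handed in when it is done.

Besides the shell and the picture viewer there is one more tool, called in YAML: its name, and indented under it one key for each argument. step_arm: Moves the arm, as the interface text tells. Its arguments: {"type":"object","properties":{"translation":{"type":"array"},"angular":{"type":"array"},"grip":{"type":"array"}},"required":["translation","angular","grip"]}

```bash
ls; mkdir -p pics
python3 - <<'E'
from station import *
import cv2
o=get_obs();print({k:o[k] for k in('time','tcp_pos','eef_rot','joints')})
for n in('scene','top'):
    im=get_image(n);cv2.imwrite(f'pics/{n}0.png',im[:,:,::-1]);print(n,camera_model(n))
E
```

```text
pics
{'time': 0.0, 'tcp_pos': array([ 0.19422224, -0.61947899,  0.21779165]), 'eef_rot': array([ 9.88475792e-01,  1.51373665e-01, -2.22131488e-04, -1.25404430e-03]), 'joints': array([ 1.24047273,  0.61590927, -0.01260298,  1.42488692,  0.00811729,
        1.10339414, -0.04037104])}
scene {'vfov': 51.02472014694102, 'cx': 322.53970723785187, 'cy': 237.9352812542889, 'distortion': array([-0.04502693,  0.        ,  0.        ,  0.        ,  0.        ]), 'rvec': array([ 0.95723217, -2.26376569,  1.24616184]), 'tvec': array([0.41522834, 0.34111614, 0.90534612])}
top {'vfov': 56.350436354225394, 'cx': 316.196579090771, 'cy': 238.3570897071287, 'distortion': array([0.01734839, 0.        , 0.        , 0.        , 0.        ]), 'rvec': array([ 2.10787681, -2.15514942,  0.16778838]), 'tvec': array([0.02545899, 0.64130332, 0.92073133])}
```

View pics/scene0.png

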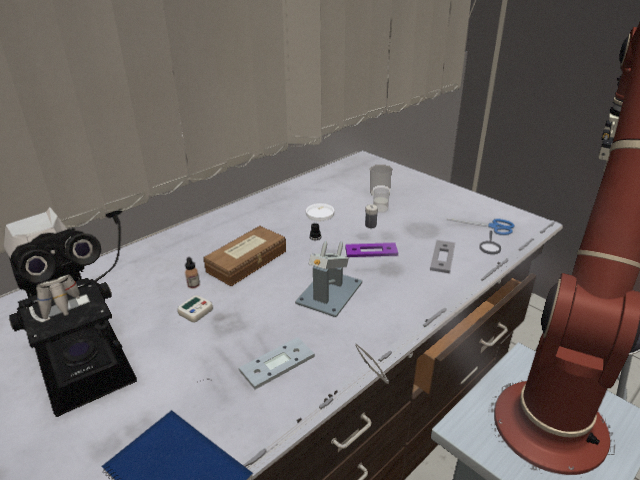

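View pics/top0.png

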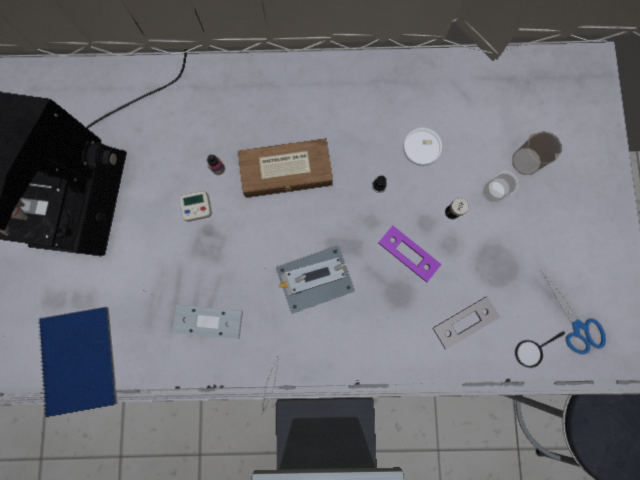

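Top view: the grey spacer is at (466,322), the purple decoy at (410,254), the steel cover at (208,321) and the cell at (316,278). The other plate-like items are the wooden box at (285,167) and the blue book at (78,360). By the description, I choose grey (466,322) and steel (208,321). I'll check both in close crops.

```bash
cat > h.py <<'E'
import numpy as np, cv2
from scipy.spatial.transform import Rotation as R
from station import *
def K(m):
    f=240/np.tan(np.radians(m['vfov'])/2); return np.array([[f,0,m['cx']],[0,f,m['cy']],[0,0,1.]])
def ray(m,uv):
    p=cv2.undistortPoints(np.array(uv,float).reshape(-1,1,2),K(m),np.array(m['distortion']))[:,0]
    Rm=R.from_rotvec(m['rvec']).as_matrix(); d=np.c_[p,np.ones(len(p))]@Rm
    return -Rm.T@np.array(m['tvec']),d
def plane(m,uv,z):
    c,d=ray(m,uv); return c+d*((z-c[2])/d[:,2])[:,None]
def proj(m,P):
    return cv2.projectPoints(np.array(P,float).reshape(-1,1,3),np.array(m['rvec']),np.array(m['tvec']),K(m),np.array(m['distortion']))[0][:,0]
def tri(m1,u1,m2,u2):
    c1,d1=ray(m1,u1);c2,d2=ray(m2,u2);out=[]
    for a,b in zip(d1,d2):
        s=np.linalg.lstsq(np.c_[a,-b],c2-c1,rcond=None)[0]; p,q=c1+a*s[0],c2+b*s[1]; out.append(np.r_[(p+q)/2,np.linalg.norm(p-q)])
    return np.array(out)
E
python3 - <<'E'
from h import *
t=cv2.imread('pics/top0.png');s=cv2.imread('pics/scene0.png')
def c(im,x,y,w,h,k=4): return cv2.resize(im[y:y+h,x:x+w],None,fx=k,fy=k,interpolation=cv2.INTER_CUBIC)
A=np.vstack([np.hstack([c(t,425,285,80,70,5),c(t,168,290,80,70,5)]),np.hstack([c(t,266,236,100,62,4)[:, :400],c(s,290,235,80,62,5)[:248]])])
cv2.imwrite('pics/crops0.png',A);print(A.shape)
m=camera_model('top')
print(plane(m,[[466,322],[208,321],[316,278],[195,206],[379,184],[457,209],[410,254]],0.01).round(3))
E
```

```text
(598, 800, 3)
[[ 0.456 -0.313  0.01 ]
 [ 0.47   0.254  0.01 ]
 [ 0.559  0.014  0.01 ]
 [ 0.731  0.289  0.01 ]
 [ 0.773 -0.136  0.01 ]
 [ 0.709 -0.312  0.01 ]
 [ 0.608 -0.199  0.01 ]]
```

View pics/crops0.png

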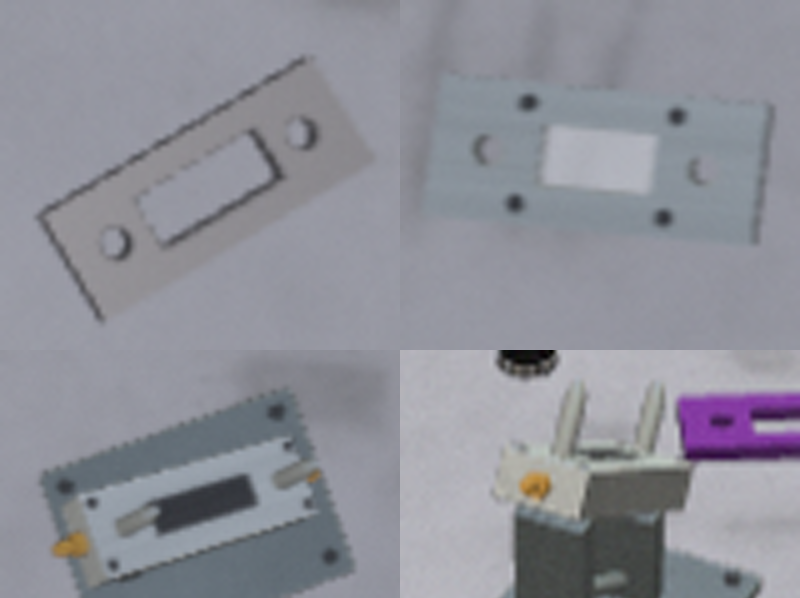

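Run:
```python
from h import *
from scipy.optimize import least_squares
t=camera_model('top');s=camera_model('scene')
for n,uv in(('sp',[[448,333.4],[485.4,311.8]]),('cov',[[185,320.2],[228,324]]),('purple',[[391,239],[430,269]])):
    p=plane(t,uv,.0075);d=p[0]-p[1];print(n,p.round(4).tolist(),'c',p.mean(0).round(4),'len',np.linalg.norm(d).round(4),'yaw',np.degrees(np.arctan2(d[1],d[0])).round(1))
def T(q):
    a=q[2];d=np.array([np.cos(a),np.sin(a),0]);c,sn=np.cos(np.pi/6),.5
    x=c*d+sn*np.array([0,0,1]);z=c*np.array([0,0,1])-sn*d;y=np.cross(z,x)
    return np.array([q[0],q[1],.11]),np.c_[x,y,z]
L=np.array([[.048,0,.036],[-.048,0,.036]])
B=np.array([[.048,0,0],[-.048,0,0]])
ut=np.array([[305.5,277.2],[344.8,265.2]]);us=np.array([[325.6,242],[341.4,242.4]])
for sw in(0,1):
    def f(q):
        o,M=T(q);P=o+L@M.T
        return np.r_[(proj(t,P)-ut).ravel(),(proj(s,P)-(us[::-1] if sw else us)).ravel()]
    r=least_squares(f,[.56,.01,1.6]);o,M=T(r.x);print(sw,r.x,r.cost,f(r.x).round(1));print((o+L@M.T).round(4).tolist(),proj(t,o+B@M.T).round(1).tolist(),M.round(3).tolist())
```

```text
sp [[0.4319, -0.2723, 0.0075], [0.4768, -0.3575, 0.0075]] c [ 0.4544 -0.3149  0.0075] len 0.0963 yaw 117.8
cov [[0.4726, 0.3055, 0.0075], [0.4621, 0.2103, 0.0075]] c [0.4673 0.2579 0.0075] len 0.0958 yaw 83.8
purple [[0.6439, -0.1583, 0.0075], [0.5738, -0.2422, 0.0075]] c [ 0.6089 -0.2003  0.0075] len 0.1093 yaw 50.1
0 [0.5561912  0.01217759 1.89307389] 3.406668885097393 [-1.1  0.2 -0.5  0.   0.7 -1.4  0.6 -1.5]
[[0.5487, 0.0345, 0.1652], [0.5751, -0.0443, 0.1172]] [[296.3, 281.7], [335.3, 269.7]] [[-0.274, -0.949, 0.158], [0.821, -0.317, -0.474], [0.5, 0.0, 0.866]]
1 [0.55085774 0.00887681 2.27097476] 153.4645226998971 [ 3.   7.  -4.6 -6.9 -8.6 -0.9 10.  -2.2]
[[0.5357, 0.0269, 0.1652], [0.5892, -0.0367, 0.1172]] [[302.0, 291.3], [333.1, 265.8]] [[-0.558, -0.765, 0.322], [0.662, -0.644, -0.382], [0.5, 0.0, 0.866]]
```

```bash
cat >> h.py <<'E'
CELL=[0.5562,0.0122,np.radians(108.46)]
def Rt(a,tilt=0):
    # tool x along yaw a (deg), tilted up by tilt deg; tool z down
    a=np.radians(a);b=np.radians(tilt);d=np.array([np.cos(a),np.sin(a),0]);u=np.array([0,0,1.])
    x=np.cos(b)*d+np.sin(b)*u; z=-(np.cos(b)*u-np.sin(b)*d); return np.c_[x,np.cross(z,x),z]
def cellT(q=CELL):
    M=Rt(np.degrees(q[2]),30); return np.array([q[0],q[1],.11]),np.c_[M[:,0],-M[:,1],-M[:,2]]
def go(pos,Rm,o=None):
    o=o or get_obs(); R0=R.from_quat(o['eef_rot'])
    print('T',(R0.inv().apply(np.array(pos)-o['tcp_pos'])*100).round(2).tolist(),'A',(np.degrees((R0.inv()*R.from_matrix(Rm)).as_rotvec())/8).round(2).tolist())
def snap(n,name):
    m=camera_model(n);im=get_image(n);cv2.imwrite(f'pics/{name}.png',im[:,:,::-1]);return m,im
E
python3 -c "
from h import *
go([.454,-.315,.17],Rt(117.8))"
```

```text
T [33.9, -21.28, 4.84] A [-0.01, -0.01, -12.55]
```

step_arm:
  translation:
    - [33.9, -21.3, 4.8]
    - [33.9, -21.3, 4.8]
    - [33.9, -21.3, 4.8]
    - [33.9, -21.3, 4.8]
    - [33.9, -21.3, 4.8]
    - [33.9, -21.3, 4.8]
    - [33.9, -21.3, 4.8]
    - [33.9, -21.3, 4.8]
    - [33.9, -21.3, 4.8]
    - [33.9, -21.3, 4.8]
    - [33.9, -21.3, 4.8]
    - [33.9, -21.3, 4.8]
  angular:
    - [0, 0, -12.55]
    - [0, 0, -12.55]
    - [0, 0, -12.55]
    - [0, 0, -12.55]
    - [0, 0, -12.55]
    - [0, 0, -12.55]
    - [0, 0, -12.55]
    - [0, 0, -12.55]
    - [0, 0, -12.55]
    - [0, 0, -12.55]
    - [0, 0, -12.55]
    - [0, 0, -12.55]
  grip: [0, 0, 0, 0, 0, 0, 0, 0, 0, 0, 0, 0]

```text
time: 1.3
tcp_pos: [0.4536, -0.3146, 0.1699]
eef_rot: [0.514, 0.858, 0.001, -0.001]
ft_force: [-0.7, 0.1, -0.3]
finger_gap: 0.0929
```

```bash
python3 -c "
from h import *
go([.454,-.315,.17],Rt(117.8))
o=get_obs();print(o['joints'].round(2),o['joint_vel'].round(2))
m,im=snap('wrist','w1');print(m, proj(m,[[.4319,-.2723,.01],[.4768,-.3575,.01]]))"
```

```text
T [-0.06, 0.01, -0.01] A [-0.0, -0.02, 0.04]
[ 0.89  0.56 -0.51  1.76  0.33  0.91  0.74] [ 0.18  0.05 -0.28 -0.01  0.19  0.05  0.81]
{'vfov': 67.95852520766721, 'cx': 317.19343511819795, 'cy': 241.22509805025302, 'distortion': array([-0.05402582,  0.        ,  0.        ,  0.        ,  0.        ]), 'rvec': array([-2.78214514, -0.69738297, -0.09815162]), 'tvec': array([-0.25214921, -0.49220476,  0.20862545])} [[317.46945919 171.73356062]
 [316.8405856  271.51771415]]
```

View pics/w1.png

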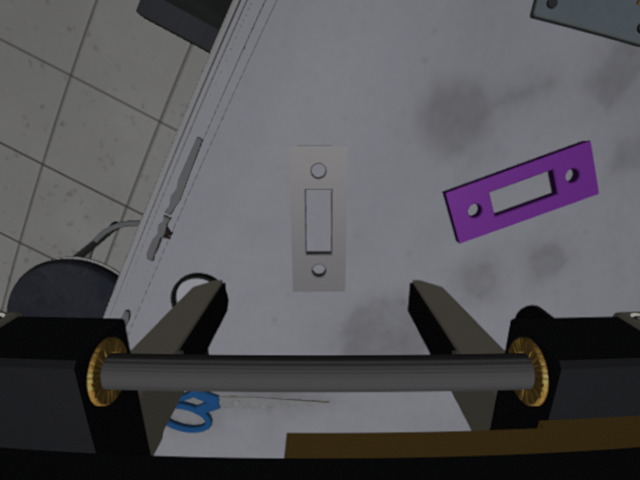

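Wrist view: the grey spacer's holes are at (318.5,170.5) and (318.5,270), within 2 px of prediction. The purple decoy is well off to the right. Next I'll look at the cell squarely before grasping.

```bash
python3 -c "
from h import *
m=camera_model('wrist');p=plane(m,[[318.5,170.7],[318.5,270]],.0095);d=p[0]-p[1];print(p.mean(0),np.linalg.norm(d),np.degrees(np.arctan2(d[1],d[0])))
o,M=cellT();go(o+M[:,2]*.17,Rt(108.5,30))"
```

```text
[ 0.45473508 -0.31349597  0.0095    ] 0.09576481943001405 118.28566763520156
T [15.62, 23.07, -8.7] A [-0.32, 3.72, 1.18]
```

step_arm:
  translation:
    - [15.6, 23.1, -8.7]
    - [15.6, 23.1, -8.7]
    - [15.6, 23.1, -8.7]
    - [15.6, 23.1, -8.7]
    - [15.6, 23.1, -8.7]
    - [15.6, 23.1, -8.7]
    - [15.6, 23.1, -8.7]
    - [15.6, 23.1, -8.7]
    - [15.6, 23.1, -8.7]
    - [15.6, 23.1, -8.7]
    - [15.6, 23.1, -8.7]
  angular:
    - [-0.32, 3.72, 1.18]
    - [-0.32, 3.72, 1.18]
    - [-0.32, 3.72, 1.18]
    - [-0.32, 3.72, 1.18]
    - [-0.32, 3.72, 1.18]
    - [-0.32, 3.72, 1.18]
    - [-0.32, 3.72, 1.18]
    - [-0.32, 3.72, 1.18]
    - [-0.32, 3.72, 1.18]
    - [-0.32, 3.72, 1.18]
    - [-0.32, 3.72, 1.18]
  grip: [0, 0, 0, 0, 0, 0, 0, 0, 0, 0, 0]

```text
time: 2.45
tcp_pos: [0.5831, -0.0701, 0.2567]
eef_rot: [0.565, 0.783, 0.151, -0.21]
ft_force: [0.0, 0.6, -0.3]
finger_gap: 0.0928
```

```bash
python3 -c "
from h import *
o=get_obs();print(o['joints'].round(2),np.abs(o['joint_vel']).max().round(2))
m,im=snap('wrist','w2');np.save('m2.npy',m,allow_pickle=True)
c,M=cellT();print(proj(m,c+np.array([[.048,0,.036],[-.048,0,.036],[.048,0,0],[-.048,0,0]])@M.T))"
```

```text
[ 0.63  0.72 -0.62  1.35 -0.08  1.4   0.43] 0.01
[[317.01406163 172.00481871]
 [317.20226833 279.01636696]
 [317.05123241 168.45586017]
 [317.21849796 265.38558184]]
```

View pics/w2.png

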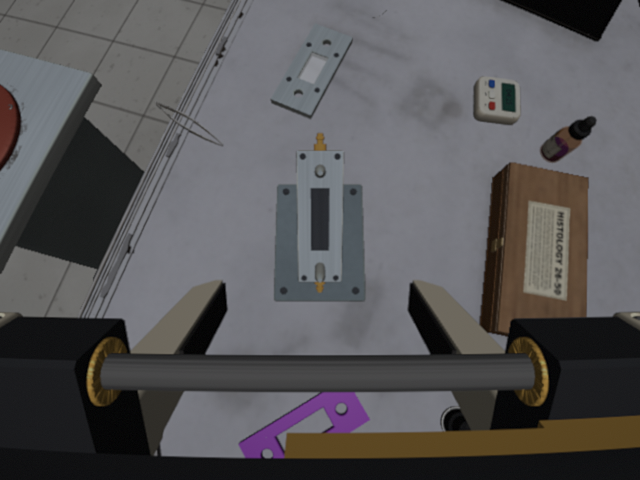

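```bash
python3 -c "
import cv2,numpy as np
a=cv2.imread('pics/w2.png')[148:293,285:355];cv2.imwrite('pics/w2c.png',np.hstack([cv2.resize(a[:75],None,fx=5.7,fy=5.7,interpolation=cv2.INTER_CUBIC),cv2.resize(a[70:],None,fx=5.7,fy=5.7,interpolation=cv2.INTER_CUBIC)]))"
```

```text
(no output)
```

View pics/w2c.png

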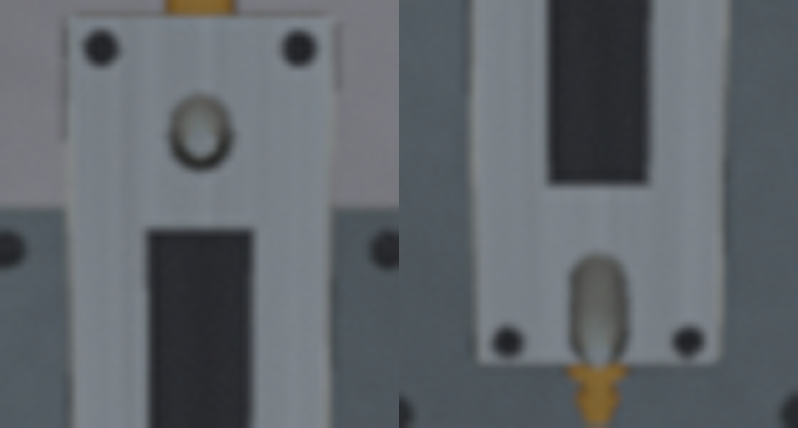

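Run:
```python
from h import *
from scipy.optimize import least_squares
m=np.load('m2.npy',allow_pickle=True).item()
X=np.array([[.065,.022,0],[.065,-.022,0],[-.065,.022,0],[-.065,-.022,0],[.048,0,.036],[-.048,0,.036]])
U=np.array([[296.5,150.4],[342.7,150.4],[298.5,281.1],[340.9,281.1],[319.9,171.8],[319.5,279.0]])
# tool x=cell x, tool y=-cell y ; image right = ?
for sg in(1,-1):
    XX=X*[1,sg,1]
    def f(q):
        c,M=cellT(q[:3]);return (proj(m,c+[0,0,q[3]]+XX@M.T)-U).ravel()
    g=lambda q:f(np.r_[q,0])
    for fn,q0 in((g,CELL),(f,CELL+[0])):
        r=least_squares(fn,q0);print(sg,r.x.round(4),np.degrees(r.x[2]).round(2),r.cost.round(2),r.fun.round(1))
```

```text
1 [0.5585 0.0128 1.8925] 108.43 1.15 [-0.8 -0.4  0.8 -0.5 -0.5  0.1  0.2  0.1 -0.   0.4  0.3  0.2]
1 [ 5.5830e-01  1.3300e-02  1.8925e+00 -1.6000e-03] 108.43 0.85 [-0.7 -0.1  0.7 -0.1 -0.4 -0.2  0.1 -0.2 -0.   0.6  0.3 -0.1]
-1 [0.5584 0.0132 1.893 ] 108.46 4037.59 [ 47.   -1.  -47.   -0.9  42.6  -0.4 -42.9  -0.3  -0.1  -0.1   0.3  -0.3]
-1 [ 0.5524  0.0323  1.8928 -0.0625] 108.45 3705.71 [ 43.   10.3 -43.   10.3  39.3 -10.1 -39.6 -10.1  -0.1   8.    0.3 -10.7]
```

The seat corners and pin tips fit to under 1 px, giving a cell centre of (0.5585, 0.0128) and yaw 108.4°. Now the spacer grasp.

```bash
sed -i 's/^CELL=.*/CELL=[0.5585,0.0128,np.radians(108.43)]/' h.py; python3 -c "
from h import *
for z in (.11,.024):go([.4547,-.3135,z],Rt(118.3))"
```

```text
T [-23.87, -19.86, 3.19] A [0.32, -3.74, -1.21]
T [-28.17, -19.85, 10.63] A [0.32, -3.74, -1.21]
```

step_arm:
  translation:
    - [-23.9, -19.9, 3.2]
    - [-23.9, -19.9, 3.2]
    - [-23.9, -19.9, 3.2]
    - [-23.9, -19.9, 3.2]
    - [-23.9, -19.9, 3.2]
    - [-23.9, -19.9, 3.2]
    - [-23.9, -19.9, 3.2]
    - [-23.9, -19.9, 3.2]
    - [-23.9, -19.9, 3.2]
    - [-23.9, -19.9, 3.2]
    - [-23.9, -19.9, 3.2]
  angular:
    - [0.32, -3.74, -1.21]
    - [0.32, -3.74, -1.21]
    - [0.32, -3.74, -1.21]
    - [0.32, -3.74, -1.21]
    - [0.32, -3.74, -1.21]
    - [0.32, -3.74, -1.21]
    - [0.32, -3.74, -1.21]
    - [0.32, -3.74, -1.21]
    - [0.32, -3.74, -1.21]
    - [0.32, -3.74, -1.21]
    - [0.32, -3.74, -1.21]
  grip: [0, 0, 0, 0, 0, 0, 0, 0, 0, 0, 0]

```text
time: 3.6
tcp_pos: [0.4562, -0.3121, 0.1108]
eef_rot: [0.511, 0.859, 0.001, 0.001]
ft_force: [0.7, 0.4, 0.4]
finger_gap: 0.0932
```

```bash
python3 -c "
from h import *
go([.4547,-.3135,.024],Rt(118.3))"
```

```text
T [-0.05, -0.21, 8.68] A [0.01, 0.0, 0.02]
```

step_arm:
  translation:
    - [-0.05, -0.2, 3]
    - [-0.05, -0.2, 5.5]
    - [-0.05, -0.2, 7.5]
    - [-0.05, -0.2, 8.7]
    - [-0.05, -0.2, 8.7]
    - [-0.05, -0.2, 8.7]
    - [-0.05, -0.2, 8.7]
    - [-0.05, -0.2, 8.7]
    - [-0.05, -0.2, 8.7]
    - [-0.05, -0.2, 8.7]
    - [-0.05, -0.2, 8.7]
  angular:
    - [0, 0, 0]
    - [0, 0, 0]
    - [0, 0, 0]
    - [0, 0, 0]
    - [0, 0, 0]
    - [0, 0, 0]
    - [0, 0, 0]
    - [0, 0, 0]
    - [0, 0, 0]
    - [0, 0, 0]
    - [0, 0, 0]
  grip: [0, 0, 0, 0, 0, 1, 1, 1, 1, 1, 1]

```text
time: 4.7
tcp_pos: [0.4548, -0.3136, 0.024]
eef_rot: [0.511, 0.859, 0.0, 0.001]
ft_force: [-0.0, -0.7, -0.5]
finger_gap: 0.0495
```

step_arm:
  translation:
    - [0, 0, 0]
    - [0, 0, 0]
    - [0, 0, 0]
    - [0, 0, -2]
    - [0, 0, -5]
    - [0, 0, -9]
    - [0, 0, -13]
    - [0, 0, -15]
    - [0, 0, -15]
    - [0, 0, -15]
  angular:
    - [0, 0, 0]
    - [0, 0, 0]
    - [0, 0, 0]
    - [0, 0, 0]
    - [0, 0, 0]
    - [0, 0, 0]
    - [0, 0, 0]
    - [0, 0, 0]
    - [0, 0, 0]
    - [0, 0, 0]
  grip: [1, 1, 1, 1, 1, 1, 1, 1, 1, 1]

```text
time: 5.7
tcp_pos: [0.4541, -0.3135, 0.1737]
eef_rot: [0.512, 0.859, 0.0, 0.001]
ft_force: [0.1, -0.4, -0.9]
finger_gap: 0.0002
```

```bash
python3 -c "
from h import *
m,im=snap('wrist','w3')
o=get_obs();Q=R.from_quat(o['eef_rot']).as_matrix();P=o['tcp_pos']
print(proj(m,P+np.array([[.048,0,.014],[-.048,0,.014],[.07,.026,.014],[.07,-.026,.014]])@Q.T).round(1).tolist())
c,M=cellT();go(c+M[:,2]*(.036+.03+.019),Rt(108.43,30))"
```

```text
[[315.4, 194.8], [315.6, 357.2], [367.8, 150.8], [262.9, 150.7]]
T [19.48, 24.03, -1.06] A [-0.33, 3.73, 1.23]
```

View pics/w3.png

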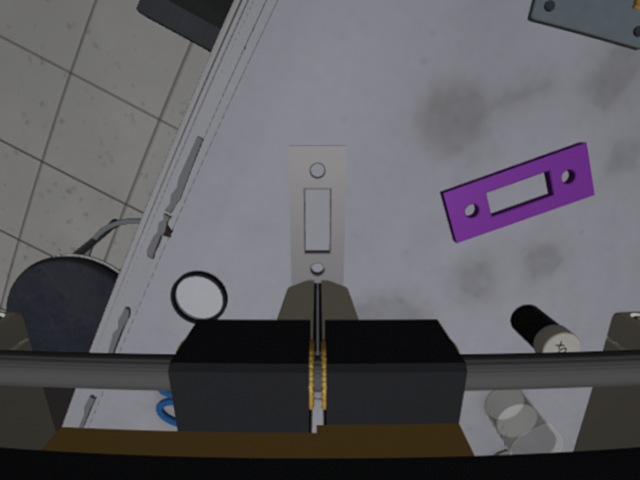

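The wrist view shows the jaws shut empty at (317,290) and the spacer still on the bench, with holes at (317.5,170.5) and (317.5,268.5). I'll check the fingertip geometry and then retry while watching the gap.

```bash
python3 -c "
from h import *
m=camera_model('wrist');o=get_obs();Q=R.from_quat(o['eef_rot']).as_matrix();P=o['tcp_pos']
for z in(.0,.01,.022):print(z,proj(m,P+np.array([[.0075,0,z],[.0075,.0465,z],[.0075,-.0465,z]])@Q.T).round(1).tolist())
p=plane(m,[[317.5,170.5],[317.5,268.7]],.0095);d=p[0]-p[1];print(p.mean(0),np.linalg.norm(d),np.degrees(np.arctan2(d[1],d[0])))
go([.4547,-.3135,.0235],Rt(118.3))"
```

```text
0.0 [[316.0, 280.5], [408.1, 280.4], [224.0, 280.3]]
0.01 [[316.1, 273.2], [403.5, 273.1], [228.7, 273.0]]
0.022 [[316.1, 265.4], [398.6, 265.4], [233.7, 265.3]]
[ 0.45427475 -0.3126677   0.0095    ] 0.09551762363605992 118.51673180105321
T [-0.09, 0.09, 14.93] A [0.0, -0.01, 0.02]
```

step_arm:
  translation:
    - [-0.1, 0.1, 0]
    - [-0.1, 0.1, 3]
    - [-0.1, 0.1, 6]
    - [-0.1, 0.1, 9]
    - [-0.1, 0.1, 12]
    - [-0.1, 0.1, 14]
    - [-0.1, 0.1, 14.9]
    - [-0.1, 0.1, 15.1]
    - [-0.1, 0.1, 15.1]
    - [-0.1, 0.1, 15.1]
    - [-0.1, 0.1, 15.1]
  angular:
    - [0, 0, 0]
    - [0, 0, 0]
    - [0, 0, 0]
    - [0, 0, 0]
    - [0, 0, 0]
    - [0, 0, 0]
    - [0, 0, 0]
    - [0, 0, 0]
    - [0, 0, 0]
    - [0, 0, 0]
    - [0, 0, 0]
  grip: [0, 0, 0, 0, 0, 0, 0, 0, 0, 0, 0]

```text
time: 6.85
tcp_pos: [0.4555, -0.3139, 0.0228]
eef_rot: [0.512, 0.859, 0.0, 0.001]
ft_force: [0.3, -0.9, 0.4]
finger_gap: 0.0838
```

step_arm:
  translation:
    - [0, 0, 0]
    - [0, 0, 0.1]
    - [0, 0, 0.2]
    - [0, 0, 0.2]
  angular:
    - [0, 0, 0]
    - [0, 0, 0]
    - [0, 0, 0]
    - [0, 0, 0]
  grip: [0, 0, 0, 0]

```text
time: 7.25
tcp_pos: [0.4554, -0.3139, 0.0208]
eef_rot: [0.512, 0.859, 0.0, 0.001]
ft_force: [0.3, -0.2, -0.1]
finger_gap: 0.0926
```

```bash
python3 -c "
from h import *
m,im=snap('wrist','w4');print(get_obs()['finger_gap'])
o=get_obs();P=o['tcp_pos']
print(proj(m,[[.4319,-.2723,.01],[.4768,-.3575,.01]]))"
```

```text
0.09285215129791795
[[314.46953355 197.38036181]
 [312.80045024 362.8259805 ]]
```

View pics/w4.png

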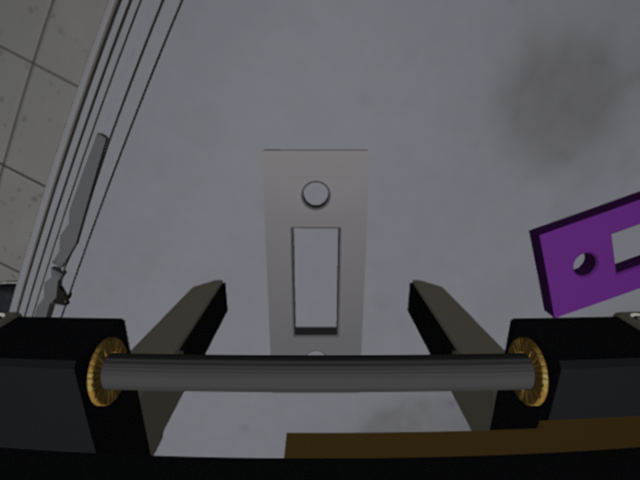

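The wrist view shows the plate's upper hole at (316,194) and the fingertips at about (225,283) and (411,283). There is no contact force at TCP z = 0.021, so the fingertips are shorter than stated. I'll descend under guard.

step_arm:
  translation:
    - [-0.1, 0, 0.2]
    - [-0.1, 0, 0.4]
    - [-0.1, 0, 0.6]
    - [-0.1, 0, 0.6]
  angular:
    - [0, 0, 0]
    - [0, 0, 0]
    - [0, 0, 0]
    - [0, 0, 0]
  grip: [0, 0, 0, 0]

```text
time: 7.7
tcp_pos: [0.4556, -0.3146, 0.0143]
eef_rot: [0.512, 0.859, 0.0, 0.0]
ft_force: [-0.4, 0.1, -0.8]
finger_gap: 0.0933
```

step_arm:
  translation:
    - [0, 0, 0.1]
    - [0, 0, 0.2]
    - [0, 0, 0.3]
    - [0, 0, 0.3]
  angular:
    - [0, 0, 0]
    - [0, 0, 0]
    - [0, 0, 0]
    - [0, 0, 0]
  grip: [0, 0, 0, 0]

```text
time: 8.1
tcp_pos: [0.4556, -0.3146, 0.0112]
eef_rot: [0.512, 0.859, 0.0, -0.0]
ft_force: [-0.4, 0.7, 0.0]
finger_gap: 0.0927
```

step_arm:
  translation:
    - [0, 0, 0.1]
    - [0, 0, 0.2]
    - [0, 0, 0.3]
    - [0, 0, 0.3]
  angular:
    - [0, 0, 0]
    - [0, 0, 0]
    - [0, 0, 0]
    - [0, 0, 0]
  grip: [0, 0, 0, 0]

```text
time: 8.5
tcp_pos: [0.4555, -0.3146, 0.008]
eef_rot: [0.512, 0.859, 0.0, -0.0]
ft_force: [-0.8, -0.5, 0.9]
finger_gap: 0.0931
```

step_arm:
  translation:
    - [0, 0, 0.1]
    - [0, 0, 0.2]
    - [0, 0, 0.3]
    - [0, 0, 0.3]
  angular:
    - [0, 0, 0]
    - [0, 0, 0]
    - [0, 0, 0]
    - [0, 0, 0]
  grip: [0, 0, 0, 0]

```text
time: 8.9
tcp_pos: [0.4553, -0.3145, 0.0049]
eef_rot: [0.512, 0.859, 0.0, -0.0]
ft_force: [-0.0, -0.2, -0.7]
finger_gap: 0.0927
```

step_arm:
  translation:
    - [0, 0, 0.1]
    - [0, 0, 0.2]
    - [0, 0, 0.2]
  angular:
    - [0, 0, 0]
    - [0, 0, 0]
    - [0, 0, 0]
  grip: [0, 0, 0]

```text
time: 9.2
tcp_pos: [0.4552, -0.3144, 0.0027]
eef_rot: [0.512, 0.859, 0.0, -0.0]
ft_force: [-0.3, -0.1, -0.6]
finger_gap: 0.0933
```

step_arm:
  translation:
    - [0, 0, 0]
    - [0, 0, 0]
    - [0, 0, 0]
    - [0, 0, 0]
    - [0, 0, 0]
    - [0, 0, 0]
    - [0, 0, 0]
    - [0, 0, 0]
  angular:
    - [0, 0, 0]
    - [0, 0, 0]
    - [0, 0, 0]
    - [0, 0, 0]
    - [0, 0, 0]
    - [0, 0, 0]
    - [0, 0, 0]
    - [0, 0, 0]
  grip: [1, 1, 1, 1, 1, 1, 1, 1]

```text
time: 10.0
tcp_pos: [0.4552, -0.3145, 0.0027]
eef_rot: [0.512, 0.859, 0.0, -0.001]
ft_force: [-0.1, 0.1, 0.2]
finger_gap: 0.0515
```

```bash
python3 -c "
from h import *
m,im=snap('wrist','w5');o=get_obs();print(o['finger_gap'],o['ft_force'],o['torque'])"
```

```text
0.05177495318011856 [ 0.26748727 -0.05822247 -0.52165023] [-0.06207367 -0.14405872  0.06383077]
```

View pics/w5.png

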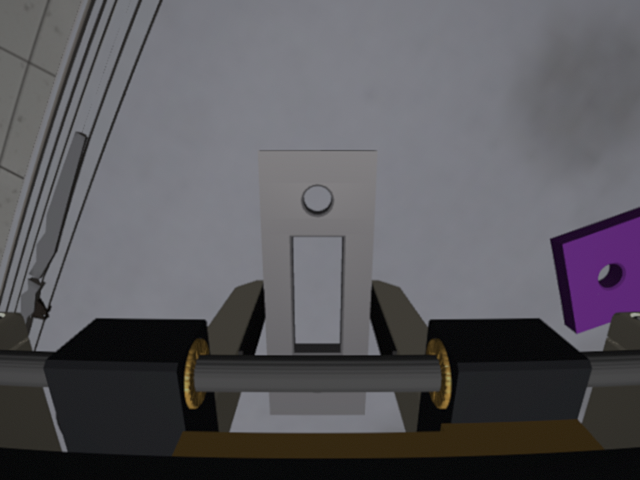

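Spacer gripped: the gap is 51.8 mm, the hole is at (317.5,199), and the end corners are at (260,151) and (377,151). Now I'll compute the plate pose in the tool frame and the approach targets.

```bash
cat >> h.py <<'E'
def tgt(off,h,yaw=108.43):
    # TCP so that plate centre (tool-frame offset off) lies at cell (0,0,h)
    c,M=cellT();Q=Rt(yaw,30);return c+M[:,2]*h-Q@np.array(off),Q
E
python3 -c "
from h import *
m=camera_model('wrist');o=get_obs();Q=R.from_quat(o['eef_rot']).as_matrix()
p=plane(m,[[317.5,198],[260,151],[377,151]],.01)
print(((p-o['tcp_pos'])@Q).round(4).tolist())
for h in(.085,.06):go(*tgt([0.0002,0,-.0023],h))
"
```

```text
[[0.0504, 0.0007, -0.0072], [0.0711, -0.0244, -0.0072], [0.0711, 0.0266, -0.0072]]
T [19.78, 23.95, -17.86] A [-0.33, 3.73, 1.23]
T [21.0, 24.17, -15.69] A [-0.33, 3.73, 1.23]
```

```bash
python3 -c "
from h import *
m=camera_model('wrist');o=get_obs();Q=R.from_quat(o['eef_rot']).as_matrix()
g=cv2.cvtColor(cv2.imread('pics/w5.png'),cv2.COLOR_BGR2GRAY).astype(int)
print('col270',g[144:158,275],'col318',g[180:218,317],'win',g[228:244,317])
p=plane(m,[[317.5,r] for r in(149.5,151.5,184,213,235.5)],.01)
print(((p-o['tcp_pos'])@Q).round(4)[:,0])
go(*tgt([0.0013,0.001,-.0023],.085))
"
```

```text
col270 [127 126 127 128 128 121 100 116 126 127 125 126 125 125] col318 [124 124 124 119  96  82 105 124 127 126 125 126 125 125 125 125 125 126
 126 126 125 126 126 126 127 127 126 126 127 126 109  57  25  33  54  77
  88 106] win [115 115 115 115 115 115 113 100  96 114 126 125 125 125 125 125]
[0.0717 0.0708 0.0567 0.0435 0.0329]
T [19.7, 23.84, -17.8] A [-0.33, 3.73, 1.23]
```

step_arm:
  translation:
    - [0, 0, -2]
    - [0, 0, -5]
    - [0, 0, -9]
    - [0, 0, -13]
    - [0, 0, -16]
    - [0, 0, -17.8]
    - [0, 0, -17.8]
  angular:
    - [0, 0, 0]
    - [0, 0, 0]
    - [0, 0, 0]
    - [0, 0, 0]
    - [0, 0, 0]
    - [0, 0, 0]
    - [0, 0, 0]
  grip: [1, 1, 1, 1, 1, 1, 1]

```text
time: 10.75
tcp_pos: [0.4568, -0.3153, 0.1833]
eef_rot: [0.512, 0.859, 0.0, 0.002]
ft_force: [1.4, 0.4, -1.0]
finger_gap: 0.0518
```

```bash
python3 -c "
from h import *
go(*tgt([0.0013,0.001,-.0023],.085))
m,im=snap('wrist','w6');g=cv2.cvtColor(im,cv2.COLOR_RGB2GRAY).astype(int)
print(g[144:158,275],g[180:218,317])
"
```

```text
T [19.83, 23.73, 0.22] A [-0.31, 3.77, 1.23]
[136 136 136 135 137 126  96 121 134 135 133 133 134 133] [131 131 133 127 104  88 110 131 134 132 133 132 133 133 133 133 133 133
 132 133 132 132 132 132 133 133 133 133 134 134 116  66  32  34  57  82
  92 111]
```

step_arm:
  translation:
    - [4, 4, -1]
    - [8, 8, -1.5]
    - [11, 12, -1.5]
    - [14, 16, -1.5]
    - [17, 20, -1]
    - [18.5, 22.5, -0.5]
    - [19.8, 23.7, 0.2]
    - [19.8, 23.7, 0.2]
    - [19.8, 23.7, 0.2]
    - [19.8, 23.7, 0.2]
    - [19.8, 23.7, 0.2]
  angular:
    - [-0.08, 0.9, 0.3]
    - [-0.16, 1.9, 0.6]
    - [-0.24, 2.9, 0.9]
    - [-0.31, 3.77, 1.23]
    - [-0.31, 3.77, 1.23]
    - [-0.31, 3.77, 1.23]
    - [-0.31, 3.77, 1.23]
    - [-0.31, 3.77, 1.23]
    - [-0.31, 3.77, 1.23]
    - [-0.31, 3.77, 1.23]
    - [-0.31, 3.77, 1.23]
  grip: [1, 1, 1, 1, 1, 1, 1, 1, 1, 1, 1]

```text
time: 11.9
tcp_pos: [0.5695, -0.0304, 0.1791]
eef_rot: [0.566, 0.782, 0.151, -0.211]
ft_force: [-0.3, -0.6, -0.8]
finger_gap: 0.0515
```

```bash
python3 -c "
from h import *
for h in(.085,.045,.005):go(*tgt([0.0013,0.001,-.0023],h))
m,im=snap('wrist','w7');g=cv2.cvtColor(im,cv2.COLOR_RGB2GRAY)
c,M=cellT();print(proj(m,c+np.array([[.048,0,.036],[.048,0,0],[.065,.022,0],[.065,-.022,0]])@M.T).round(1).tolist(), get_obs()['finger_gap'])
m2,im2=snap('scene','s7');a=im2[200:290,280:390,::-1]
cv2.imwrite('pics/c7.png',np.hstack([cv2.resize(im[120:270,240:400,::-1],None,fx=2.7,fy=2.7,interpolation=cv2.INTER_CUBIC)[:360],cv2.resize(a,None,fx=3,fy=4,interpolation=cv2.INTER_CUBIC)]))
"
```

```text
T [0.26, 0.22, -0.06] A [-0.01, -0.01, -0.03]
T [0.26, 0.22, 3.94] A [-0.01, -0.01, -0.03]
T [0.25, 0.23, 7.94] A [-0.01, -0.01, -0.03]
[[321.1, 181.9], [320.6, 175.8], [288.2, 150.8], [352.9, 150.5]] 0.051433740052114804
```

View pics/c7.png

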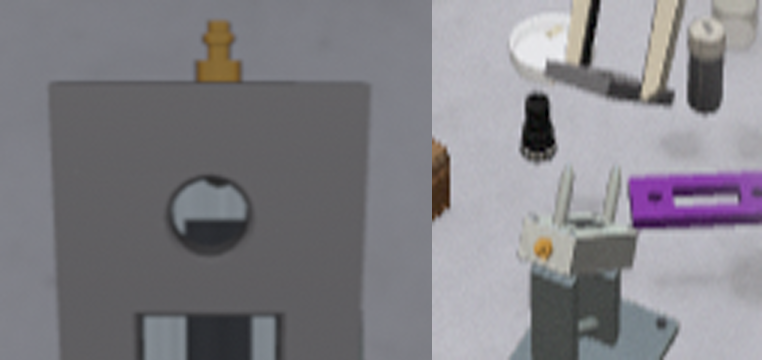

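The left crop shows the spacer hole at about (317.8,199.6), with the base of the high pin at its upper rim and the hose fitting at u = 320.7, as predicted. The scene crop shows the plate held parallel above the pins. I'll correct by 2–3 mm and lower it.

step_arm:
  translation:
    - [0.25, 0.2, 0]
    - [0.25, 0.22, 1]
    - [0.25, 0.22, 2]
    - [0.25, 0.22, 2.9]
    - [0.25, 0.22, 2.9]
    - [0.25, 0.22, 2.9]
  angular:
    - [0, 0, 0]
    - [0, 0, 0]
    - [0, 0, 0]
    - [0, 0, 0]
    - [0, 0, 0]
    - [0, 0, 0]
  grip: [1, 1, 1, 1, 1, 1]

```text
time: 12.6
tcp_pos: [0.5661, -0.0127, 0.1552]
eef_rot: [0.566, 0.782, 0.151, -0.212]
ft_force: [0.4, 0.8, -0.0]
finger_gap: 0.0515
```

```bash
python3 -c "
from h import *
for h in(.045,.030,.005):go(*tgt([0.0013,0.001,-.0023],h))"
```

```text
T [-0.09, -0.02, 0.97] A [-0.01, -0.02, -0.02]
T [-0.1, -0.02, 2.47] A [-0.01, -0.02, -0.02]
T [-0.1, -0.01, 4.97] A [-0.01, -0.02, -0.02]
```

step_arm:
  translation:
    - [-0.1, 0, 0.5]
    - [-0.1, 0, 1.0]
    - [-0.1, 0, 1.3]
    - [-0.1, 0, 1.6]
    - [-0.1, 0, 1.9]
    - [-0.1, 0, 1.9]
  angular:
    - [0, 0, 0]
    - [0, 0, 0]
    - [0, 0, 0]
    - [0, 0, 0]
    - [0, 0, 0]
    - [0, 0, 0]
  grip: [1, 1, 1, 1, 1, 1]

```text
time: 13.2
tcp_pos: [0.563, -0.0042, 0.138]
eef_rot: [0.566, 0.782, 0.151, -0.212]
ft_force: [0.1, 0.7, -1.1]
finger_gap: 0.0513
```

step_arm:
  translation:
    - [0, 0, 0.3]
    - [0, 0, 0.6]
    - [0, 0, 0.6]
  angular:
    - [0, 0, 0]
    - [0, 0, 0]
    - [0, 0, 0]
  grip: [1, 1, 1]

```text
time: 13.5
tcp_pos: [0.5617, -0.001, 0.1325]
eef_rot: [0.565, 0.783, 0.151, -0.213]
ft_force: [-0.6, 0.4, -1.3]
finger_gap: 0.0518
```

```bash
python3 -c "
from h import *
for h in(.030,.020,.005):go(*tgt([0.0013,0.001,-.0023],h))
o=get_obs();print(o['ft_force'],o['torque'],o['finger_gap'])"
```

```text
T [-0.03, 0.03, -0.12] A [-0.02, -0.03, -0.02]
T [-0.03, 0.04, 0.88] A [-0.02, -0.03, -0.02]
T [-0.04, 0.04, 2.38] A [-0.02, -0.03, -0.02]
[-0.64157564  0.42902832 -1.32944279] [-0.54850701 -0.32621222 -0.05609504] 0.05176372438257898
```

The spacer's bottom face is past the taper with no force, so it is threaded. Continuing down.

step_arm:
  translation:
    - [0, 0, 0.3]
    - [0, 0, 0.6]
    - [0, 0, 0.9]
    - [0, 0, 1.2]
    - [0, 0, 1.5]
    - [0, 0, 1.8]
    - [0, 0, 1.8]
  angular:
    - [0, 0, 0]
    - [0, 0, 0]
    - [0, 0, 0]
    - [0, 0, 0]
    - [0, 0, 0]
    - [0, 0, 0]
    - [0, 0, 0]
  grip: [1, 1, 1, 1, 1, 1, 1]

```text
time: 14.2
tcp_pos: [0.5584, 0.0078, 0.1166]
eef_rot: [0.565, 0.783, 0.151, -0.213]
ft_force: [-0.6, -0.3, -0.4]
finger_gap: 0.0512
```

```bash
python3 -c "
from h import *
go(*tgt([0.0013,0.001,-.0023],.005))
o=get_obs();print(o['ft_force'],o['torque'],o['finger_gap'])"
```

```text
T [-0.05, 0.07, 0.53] A [-0.03, -0.03, -0.02]
[-0.56226992 -0.3293527  -0.35856326] [-0.55679254 -0.24388434 -0.01872564] 0.05124967536950806
```

step_arm:
  translation:
    - [0, 0, 0.2]
    - [0, 0, 0.35]
    - [0, 0, 0.45]
    - [0, 0, 0.45]
  angular:
    - [0, 0, 0]
    - [0, 0, 0]
    - [0, 0, 0]
    - [0, 0, 0]
  grip: [1, 1, 1, 1]

```text
time: 14.6
tcp_pos: [0.5576, 0.0101, 0.1126]
eef_rot: [0.565, 0.783, 0.151, -0.213]
ft_force: [-0.8, 0.1, -1.0]
finger_gap: 0.0518
```

step_arm:
  translation:
    - [0, 0, 0.1]
    - [0, 0, 0.2]
    - [0, 0, 0.2]
  angular:
    - [0, 0, 0]
    - [0, 0, 0]
    - [0, 0, 0]
  grip: [1, 1, 1]

```text
time: 14.9
tcp_pos: [0.5576, 0.0104, 0.1119]
eef_rot: [0.565, 0.783, 0.151, -0.213]
ft_force: [-1.8, -2.8, 4.8]
finger_gap: 0.0516
```

Seating contact is about 6 N at the expected height. I'll release and back off along the pins.

step_arm:
  translation:
    - [0, 0, 0]
    - [0, 0, 0]
    - [0, 0, 0]
    - [0, 0, 0]
    - [0, 0, -1]
    - [0, 0, -4]
    - [0, 0, -8]
    - [0, 0, -12]
    - [0, 0, -16]
    - [0, 0, -16]
    - [0, 0, -16]
  angular:
    - [0, 0, 0]
    - [0, 0, 0]
    - [0, 0, 0]
    - [0, 0, 0]
    - [0, 0, 0]
    - [0, 0, 0]
    - [0, 0, 0]
    - [0, 0, 0]
    - [0, 0, 0]
    - [0, 0, 0]
    - [0, 0, 0]
  grip: [0, 0, 0, 0, 0, 0, 0, 0, 0, 0, 0]

```text
time: 16.0
tcp_pos: [0.5838, -0.0663, 0.2508]
eef_rot: [0.566, 0.782, 0.151, -0.212]
ft_force: [0.1, 0.2, -0.6]
finger_gap: 0.0929
```

```bash
python3 -c "
from h import *
m,im=snap('wrist','w8');np.save('m8.npy',m,allow_pickle=True)
c,M=cellT()
L=np.array([[x,y,.01] for x in(.07,-.07) for y in(.026,-.026)]+[[.048,0,.036],[-.048,0,.036]])
print(proj(m,c+L@M.T).round(1).tolist(),get_obs()['finger_gap'])
d=im.copy()
for p in proj(m,c+L@M.T):cv2.circle(d,tuple(int(round(v)) for v in p),1,(255,0,0),-1)
cv2.imwrite('pics/c8.png',cv2.resize(d[60:310,240:490,::-1],None,fx=2.4,fy=2.4,interpolation=cv2.INTER_CUBIC))
go([.4673,.2579,.18],Rt(83.8))"
```

```text
[[287.8, 145.2], [347.4, 145.1], [291.4, 293.1], [344.5, 293.0], [317.6, 173.3], [317.9, 282.5]] 0.09328574196047534
T [26.15, -0.72, 23.32] A [-0.85, -3.71, 2.99]
```

View pics/c8.png

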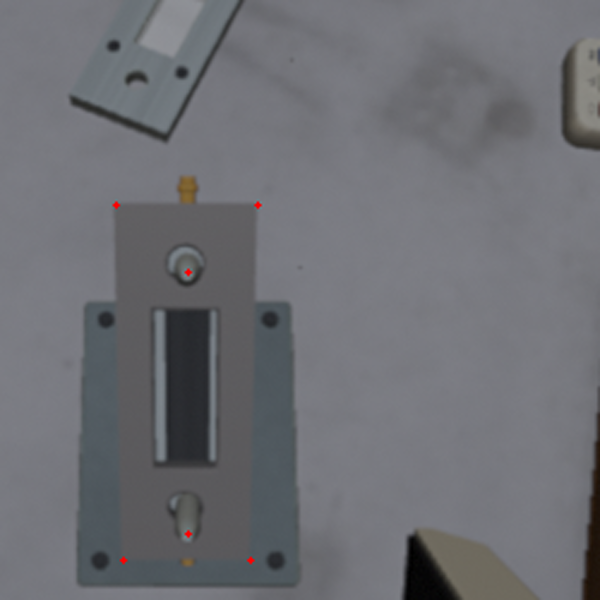

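The wrist crop shows the spacer flat on the seat with its corners on the predicted marks, and both pins, (188,270) and (188,530) in the crop, standing through its holes. Next is the cover.

step_arm:
  translation:
    - [26.15, -0.7, 23.3]
    - [26.15, -0.7, 23.3]
    - [26.15, -0.7, 23.3]
    - [26.15, -0.7, 23.3]
    - [26.15, -0.7, 23.3]
    - [26.15, -0.7, 23.3]
    - [26.15, -0.7, 23.3]
    - [26.15, -0.7, 23.3]
    - [26.15, -0.7, 23.3]
    - [26.15, -0.7, 23.3]
    - [26.15, -0.7, 23.3]
    - [26.15, -0.7, 23.3]
  angular:
    - [-0.85, -3.71, 2.99]
    - [-0.85, -3.71, 2.99]
    - [-0.85, -3.71, 2.99]
    - [-0.85, -3.71, 2.99]
    - [-0.85, -3.71, 2.99]
    - [-0.85, -3.71, 2.99]
    - [-0.85, -3.71, 2.99]
    - [-0.85, -3.71, 2.99]
    - [-0.85, -3.71, 2.99]
    - [-0.85, -3.71, 2.99]
    - [-0.85, -3.71, 2.99]
    - [-0.85, -3.71, 2.99]
  grip: [0, 0, 0, 0, 0, 0, 0, 0, 0, 0, 0, 0]

```text
time: 17.25
tcp_pos: [0.4684, 0.2558, 0.1801]
eef_rot: [0.745, 0.667, -0.0, 0.0]
ft_force: [0.5, 0.2, 0.5]
finger_gap: 0.0927
```

```bash
python3 -c "
from h import *
print(get_obs()['joints'].round(2))
m,im=snap('wrist','w9');np.save('m9.npy',m,allow_pickle=True)
Q=Rt(83.8);c=np.array([.4673,.2579,.01])
X=c+np.array([[.073,.031,0],[.073,-.031,0],[-.073,.031,0],[-.073,-.031,0],[.048,0,0],[-.048,0,0]])@Q.T
print(proj(m,X).round(1).tolist())
hsv=cv2.cvtColor(im,cv2.COLOR_RGB2HSV);g=cv2.cvtColor(im,cv2.COLOR_RGB2GRAY)
for nm,mask in(('dark',g<70),('light',g>170)):
    n,l,s,ct=cv2.connectedComponentsWithStats(mask[120:300,260:380].astype('uint8'))
    for i in range(1,n):
        if s[i,4]>5:print(nm,s[i].tolist(),(ct[i]+[260,120]).round(1).tolist())
print('row215',g[215,275:362].tolist());print('hue',hsv[215,275:362,1].tolist())
"
```

```text
[-0.32  0.5  -0.34  1.81  0.21  0.87 -0.86]
[[348.1, 140.2], [280.2, 140.4], [345.1, 288.0], [284.6, 288.1], [314.3, 168.0], [314.7, 265.1]]
dark [29, 62, 7, 8, 44] [292.0, 185.5]
dark [76, 62, 7, 8, 45] [338.9, 185.7]
dark [30, 129, 7, 7, 39] [293.0, 252.4]
dark [74, 130, 7, 6, 33] [337.4, 252.5]
dark [50, 148, 11, 4, 19] [315.3, 269.8]
row215 [119, 119, 119, 117, 117, 117, 116, 116, 116, 115, 114, 114, 112, 112, 112, 113, 114, 113, 114, 115, 116, 116, 117, 118, 117, 116, 115, 126, 142, 145, 144, 144, 144, 144, 144, 143, 143, 143, 144, 143, 143, 143, 142, 142, 143, 143, 142, 142, 142, 142, 142, 142, 141, 130, 112, 114, 118, 119, 117, 116, 114, 114, 117, 118, 118, 117, 117, 119, 120, 118, 116, 116, 115, 111, 108, 107, 107, 107, 107, 108, 108, 107, 108, 108, 109, 109, 108]
hue [12, 12, 12, 15, 15, 13, 13, 13, 17, 23, 27, 27, 26, 26, 26, 26, 27, 26, 27, 27, 27, 25, 27, 24, 27, 23, 19, 14, 12, 12, 12, 10, 14, 12, 10, 12, 12, 14, 12, 10, 12, 10, 12, 12, 10, 12, 10, 12, 12, 12, 12, 12, 12, 11, 13, 21, 24, 26, 25, 27, 27, 25, 27, 27, 27, 27, 25, 26, 26, 28, 25, 25, 23, 18, 11, 14, 14, 14, 16, 14, 14, 14, 14, 16, 13, 13, 16]
```

```bash
python3 -c "
from h import *
m=np.load('m9.npy',allow_pickle=True).item()
p=plane(m,[[292,185.5],[338.9,185.7],[293,252.4],[337.4,252.5]],.01);print(p.round(4).tolist())
c=p.mean(0);d=p[0]-p[2]+p[1]-p[3];y=np.degrees(np.arctan2(d[1],d[0]));print(c,y)
g=get_obs()
for z in(.10,.003):go([c[0],c[1],z],Rt(y))
"
```

```text
[[0.4498, 0.2918, 0.01], [0.4937, 0.2867, 0.01], [0.4422, 0.2259, 0.01], [0.486, 0.2209, 0.01]]
[0.46791258 0.25632757 0.01      ] 83.3572452072368
T [0.03, -0.05, 8.02] A [0.0, 0.0, 0.03]
T [0.03, -0.05, 17.72] A [0.0, 0.0, 0.03]
```

step_arm:
  translation:
    - [0, 0, 4]
    - [0, 0, 8]
    - [0, 0, 11]
    - [0, 0, 13.5]
    - [0, 0, 14.5]
    - [0, 0, 15.5]
    - [0, 0, 16]
    - [0, 0, 16]
    - [0, 0, 16]
  angular:
    - [0, 0, 0]
    - [0, 0, 0]
    - [0, 0, 0]
    - [0, 0, 0]
    - [0, 0, 0]
    - [0, 0, 0]
    - [0, 0, 0]
    - [0, 0, 0]
    - [0, 0, 0]
  grip: [0, 0, 0, 0, 0, 0, 0, 0, 0]

```text
time: 18.2
tcp_pos: [0.469, 0.2564, 0.021]
eef_rot: [0.745, 0.667, 0.001, 0.0]
ft_force: [1.6, -0.5, -0.1]
finger_gap: 0.093
```

```bash
python3 -c "
from h import *
go([.4679,.2563,.0027],Rt(83.36))
"
```

```text
T [-0.02, -0.11, 1.83] A [0.01, -0.01, 0.03]
```

step_arm:
  translation:
    - [0, -0.1, 0.4]
    - [0, -0.1, 0.8]
    - [0, -0.1, 1.2]
    - [0, -0.1, 1.5]
    - [0, -0.1, 1.8]
    - [0, -0.1, 1.8]
    - [0, -0.1, 1.8]
    - [0, -0.1, 1.8]
    - [0, -0.1, 1.8]
    - [0, -0.1, 1.8]
    - [0, -0.1, 1.8]
    - [0, -0.1, 1.8]
  angular:
    - [0, 0, 0]
    - [0, 0, 0]
    - [0, 0, 0]
    - [0, 0, 0]
    - [0, 0, 0]
    - [0, 0, 0]
    - [0, 0, 0]
    - [0, 0, 0]
    - [0, 0, 0]
    - [0, 0, 0]
    - [0, 0, 0]
    - [0, 0, 0]
  grip: [0, 0, 0, 0, 0, 0, 1, 1, 1, 1, 1, 1]

```text
time: 19.4
tcp_pos: [0.4677, 0.2565, 0.0031]
eef_rot: [0.745, 0.667, 0.001, 0.0]
ft_force: [-1.1, 0.0, 0.9]
finger_gap: 0.0617
```

step_arm:
  translation:
    - [0, 0, 0]
    - [0, 0, 0]
    - [0, 0, -1]
    - [0, 0, -3]
    - [0, 0, -6]
    - [0, 0, -10]
    - [0, 0, -14]
    - [0, 0, -17]
    - [0, 0, -17.8]
    - [0, 0, -17.8]
  angular:
    - [0, 0, 0]
    - [0, 0, 0]
    - [0, 0, 0]
    - [0, 0, 0]
    - [0, 0, 0]
    - [0, 0, 0]
    - [0, 0, 0]
    - [0, 0, 0]
    - [0, 0, 0]
    - [0, 0, 0]
  grip: [1, 1, 1, 1, 1, 1, 1, 1, 1, 1]

```text
time: 20.4
tcp_pos: [0.4678, 0.2564, 0.1819]
eef_rot: [0.745, 0.667, 0.002, 0.001]
ft_force: [0.0, 0.3, -2.3]
finger_gap: 0.0618
```

```bash
python3 -c "
from h import *
m,im=snap('wrist','w10');np.save('m10.npy',m,allow_pickle=True)
o=get_obs();Q=R.from_quat(o['eef_rot']).as_matrix();P=o['tcp_pos']
X=np.array([[.073,.031,-.0073],[.048,0,-.0073],[.0333,.0222,-.0073],[.0333,-.0222,-.0073]])
print(proj(m,P+X@Q.T).round(1).tolist())
g=cv2.cvtColor(im,cv2.COLOR_RGB2GRAY)
n,l,s,ct=cv2.connectedComponentsWithStats((g<75)[120:290,240:400].astype('uint8'))
for i in range(1,n):
    if s[i,4]>15:print(s[i].tolist(),(ct[i]+[240,120]).round(1).tolist())
print(g[130:160,300].tolist());print(g[175:225,317].tolist())
"
```

```text
[[383.3, 149.5], [313.0, 205.5], [360.4, 236.5], [265.7, 236.5]]
[64, 85, 27, 13, 84] [316.7, 212.6]
[22, 109, 16, 16, 207] [269.6, 236.2]
[117, 109, 16, 16, 210] [364.6, 236.3]
[0, 161, 14, 9, 112] [246.4, 285.3]
[141, 161, 19, 9, 140] [389.8, 285.6]
[118, 116, 113, 112, 110, 109, 110, 110, 112, 113, 114, 114, 116, 117, 119, 121, 116, 100, 111, 119, 119, 119, 119, 118, 119, 119, 119, 119, 120, 119]
[123, 122, 123, 123, 122, 123, 123, 122, 123, 123, 123, 123, 121, 120, 118, 119, 119, 120, 120, 120, 121, 121, 121, 121, 122, 121, 121, 119, 119, 117, 117, 116, 114, 114, 114, 113, 114, 112, 103, 74, 53, 52, 74, 105, 121, 123, 122, 122, 122, 122]
```

```bash
python3 -c "
from h import *
o=[.0007,.001,-.0022]
P,Q=tgt(o,.12);print(P)
o0=get_obs();go([(P[0]+.4678)/2,.12,.29],Rt(96,15),o0);go(P,Q,o0)"
```

```text
[ 0.57636393 -0.04397033  0.21166779]
T [-12.88, 6.99, -10.95] A [0.2, 1.87, -1.54]
T [-28.57, 14.2, -3.11] A [0.81, 3.7, -3.03]
```

step_arm:
  translation:
    - [0, 0, -4]
    - [-2, 1, -8]
    - [-5.5, 3, -10.5]
    - [-9, 5, -11]
    - [-13, 7, -11]
    - [-17, 9, -10.5]
    - [-21, 11, -8.5]
    - [-25, 12.8, -6]
    - [-28.6, 14.2, -3.1]
    - [-28.6, 14.2, -3.1]
    - [-28.6, 14.2, -3.1]
    - [-28.6, 14.2, -3.1]
  angular:
    - [0, 0, 0]
    - [0, 0.3, -0.3]
    - [0.1, 0.8, -0.7]
    - [0.15, 1.3, -1.1]
    - [0.2, 1.87, -1.54]
    - [0.4, 2.4, -2]
    - [0.6, 3, -2.5]
    - [0.7, 3.4, -2.8]
    - [0.81, 3.7, -3.03]
    - [0.81, 3.7, -3.03]
    - [0.81, 3.7, -3.03]
    - [0.81, 3.7, -3.03]
  grip: [1, 1, 1, 1, 1, 1, 1, 1, 1, 1, 1, 1]

```text
time: 21.65
tcp_pos: [0.5757, -0.0422, 0.2111]
eef_rot: [0.564, 0.784, 0.152, -0.211]
ft_force: [-0.3, 0.5, -1.2]
finger_gap: 0.0617
```

```bash
python3 -c "
from h import *
o=[.0007,.001,-.0022]
for h in(.075,.055):go(*tgt(o,h))"
```

```text
T [-0.15, 0.01, 4.36] A [-0.01, -0.02, 0.01]
T [-0.15, 0.01, 6.36] A [-0.01, -0.02, 0.01]
```

step_arm:
  translation:
    - [-0.15, 0, 1.5]
    - [-0.15, 0, 3]
    - [-0.15, 0, 4.5]
    - [-0.15, 0, 5.6]
    - [-0.15, 0, 6.3]
    - [-0.15, 0, 6.3]
    - [-0.15, 0, 6.3]
  angular:
    - [0, 0, 0]
    - [0, 0, 0]
    - [0, 0, 0]
    - [0, 0, 0]
    - [0, 0, 0]
    - [0, 0, 0]
    - [0, 0, 0]
  grip: [1, 1, 1, 1, 1, 1, 1]

```text
time: 22.35
tcp_pos: [0.5665, -0.0134, 0.1565]
eef_rot: [0.564, 0.784, 0.152, -0.211]
ft_force: [-0.2, 0.1, -2.5]
finger_gap: 0.0618
```

```bash
python3 -c "
from h import *
o=[.0007,.001,-.0022]
for h in(.045,.03):go(*tgt(o,h))
m,im=snap('wrist','w11')
g=cv2.cvtColor(im,cv2.COLOR_RGB2GRAY)
c,M=cellT();print(proj(m,c+np.array([[.048,0,.036]])@M.T).round(1))
n,l,s,ct=cv2.connectedComponentsWithStats((g<75)[120:290,240:400].astype('uint8'))
for i in range(1,n):
    if s[i,4]>15:print(s[i].tolist(),(ct[i]+[240,120]).round(1).tolist())"
```

```text
T [-0.03, -0.03, 1.11] A [-0.0, -0.01, 0.02]
T [-0.03, -0.03, 2.61] A [-0.0, -0.01, 0.02]
[[317.5 195. ]]
[67, 71, 20, 12, 105] [317.1, 197.2]
[64, 82, 5, 11, 17] [305.4, 207.5]
[22, 108, 16, 17, 215] [269.5, 236.3]
[117, 109, 17, 16, 216] [364.7, 236.4]
[10, 163, 4, 7, 19] [251.5, 286.8]
[141, 163, 5, 7, 18] [382.8, 286.8]
```

step_arm:
  translation:
    - [-0.03, 0, 0.5]
    - [-0.03, 0, 1.0]
    - [-0.03, 0, 1.3]
    - [-0.03, 0, 1.6]
    - [-0.03, 0, 1.9]
    - [-0.03, 0, 1.9]
  angular:
    - [0, 0, 0]
    - [0, 0, 0]
    - [0, 0, 0]
    - [0, 0, 0]
    - [0, 0, 0]
    - [0, 0, 0]
  grip: [1, 1, 1, 1, 1, 1]

```text
time: 23.0
tcp_pos: [0.5634, -0.0046, 0.1395]
eef_rot: [0.564, 0.784, 0.152, -0.211]
ft_force: [0.4, -0.3, -2.1]
finger_gap: 0.0615
```

step_arm:
  translation:
    - [0, 0, 0.3]
    - [0, 0, 0.6]
    - [0, 0, 0.6]
  angular:
    - [0, 0, 0]
    - [0, 0, 0]
    - [0, 0, 0]
  grip: [1, 1, 1]

```text
time: 23.3
tcp_pos: [0.562, -0.0014, 0.134]
eef_rot: [0.563, 0.784, 0.152, -0.211]
ft_force: [-0.3, 0.2, -2.1]
finger_gap: 0.0616
```

```bash
python3 -c "
from h import *
o=[.0007,.001,-.0022]
for h in(.03,.015):go(*tgt(o,h))"
```

```text
T [-0.01, 0.02, 0.03] A [-0.01, -0.02, 0.02]
T [-0.01, 0.02, 1.53] A [-0.01, -0.02, 0.02]
```

The cover is threaded past the taper without force. Lowering to the spacer.

step_arm:
  translation:
    - [0, 0, 0.3]
    - [0, 0, 0.6]
    - [0, 0, 0.9]
    - [0, 0, 1.1]
    - [0, 0, 1.3]
    - [0, 0, 1.3]
  angular:
    - [0, 0, 0]
    - [0, 0, 0]
    - [0, 0, 0]
    - [0, 0, 0]
    - [0, 0, 0]
    - [0, 0, 0]
  grip: [1, 1, 1, 1, 1, 1]

```text
time: 23.9
tcp_pos: [0.5597, 0.005, 0.1225]
eef_rot: [0.563, 0.784, 0.152, -0.212]
ft_force: [0.3, 0.6, -1.9]
finger_gap: 0.0616
```

step_arm:
  translation:
    - [0, 0, 0.1]
    - [0, 0, 0.2]
    - [0, 0, 0.2]
  angular:
    - [0, 0, 0]
    - [0, 0, 0]
    - [0, 0, 0]
  grip: [1, 1, 1]

```text
time: 24.2
tcp_pos: [0.5595, 0.0058, 0.121]
eef_rot: [0.563, 0.784, 0.152, -0.212]
ft_force: [0.5, -0.8, -0.6]
finger_gap: 0.0618
```

step_arm:
  translation:
    - [0, 0, 0.1]
    - [0, 0, 0.15]
    - [0, 0, 0.15]
  angular:
    - [0, 0, 0]
    - [0, 0, 0]
    - [0, 0, 0]
  grip: [1, 1, 1]

```text
time: 24.5
tcp_pos: [0.5595, 0.0058, 0.121]
eef_rot: [0.564, 0.784, 0.152, -0.211]
ft_force: [-1.7, -3.0, 5.1]
finger_gap: 0.0617
```

step_arm:
  translation:
    - [0, 0, 0]
    - [0, 0, 0]
    - [0, 0, 0]
    - [0, 0, 0]
    - [0, 0, -1]
    - [0, 0, -4]
    - [0, 0, -8]
    - [0, 0, -12]
    - [0, 0, -15]
    - [0, 0, -15]
    - [0, 0, -15]
  angular:
    - [0, 0, 0]
    - [0, 0, 0]
    - [0, 0, 0]
    - [0, 0, 0]
    - [0, 0, 0]
    - [0, 0, 0]
    - [0, 0, 0]
    - [0, 0, 0]
    - [0, 0, 0]
    - [0, 0, 0]
    - [0, 0, 0]
  grip: [0, 0, 0, 0, 0, 0, 0, 0, 0, 0, 0]

```text
time: 25.6
tcp_pos: [0.5835, -0.0658, 0.2509]
eef_rot: [0.564, 0.784, 0.152, -0.211]
ft_force: [0.8, 0.6, -0.7]
finger_gap: 0.0927
```

```bash
python3 -c "
from h import *
m,im=snap('wrist','w12');m2,s=snap('scene','s12');_,t=snap('top','t12')
c,M=cellT()
L=np.array([[x,y,.02] for x in(.073,-.073) for y in(.031,-.031)]+[[.048,0,.036],[-.048,0,.036]])
d=im.copy()
for p in proj(m,c+L@M.T):cv2.circle(d,tuple(int(round(v)) for v in p),1,(255,0,0),-1)
A=cv2.resize(d[110:320,240:400,::-1],None,fx=2.5,fy=2.5,interpolation=cv2.INTER_CUBIC)
B=cv2.resize(s[200:300,280:380,::-1],(390,390),interpolation=cv2.INTER_CUBIC)
C=cv2.resize(t[120:330,150:520,::-1],(390,135*1),interpolation=cv2.INTER_AREA)
cv2.imwrite('pics/c12.png',np.hstack([A,np.vstack([B,C])]))"
```

```text
(no output)
```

View pics/c12.png

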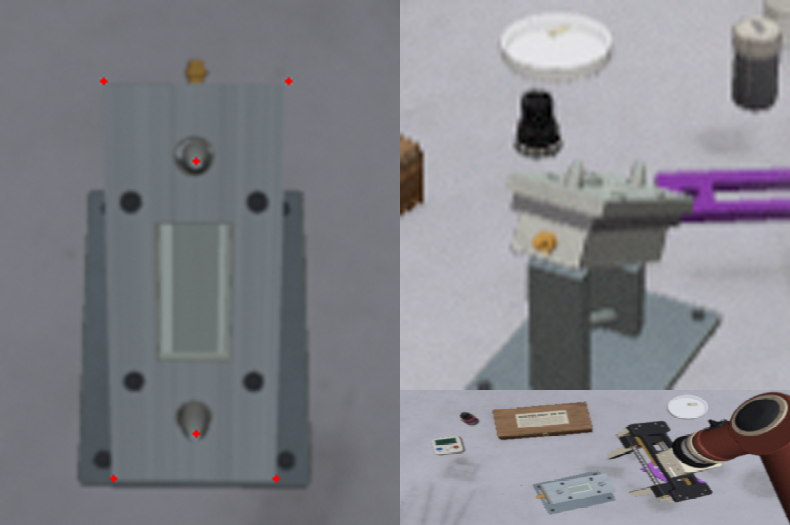

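The final view shows the cover flat on the spacer, parallel to the seat, with the pins through both holes. Its corners are within about 1–2 px of the marks. The timer, eyepiece and canister are still standing, and the arm is clear.

```bash
python3 -c "
from station import *
print(job_done())"
```

```text
the job is handed in; nothing more can be done
None
```

The flow cell is assembled and handed in at about 26 s of the 72 s allowed. I lowered the spacer down the pins to the seat, then the cover down onto the spacer. Each touched down at about 6 N, and I let go of both and backed the arm off clear.

**Last checks:**
- **Fit:** the last wrist and scene pictures show both plates flat, parallel to the seat, with the pins through the holes. The cover corners lay 1–2 px from the expected marks, mostly at the right edge.
- **Heights:** the cover touched down 10.5 mm above the spacer, against a nominal 10 mm.
- **Bystanders:** the timer, eyepiece and canister were standing, and I saw no change in their places; I did not measure them.

**What failed or disagreed:**
- **First spacer grasp:** it closed on nothing. The fingertips reach only about 0–3 mm ahead of the TCP, not the stated 22 mm. I found the right height by lowering with a force check, and the second grasp held.
- **Cameras:** the wrist camera and the fixed cameras disagreed by about 1–2 mm. I allowed for that in the alignment.

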